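# Lift the oiled threaded sleeve off the drain tray with the tongs

### The job

Swing the hold-down bar out from over the drain tray, as far as it goes, until it seats in its end detent. Then pick up the tongs, close their tips on the taller of the two round sleeves standing on the tray (it is freshly oiled: do not touch it with the fingers, and do not knock it over) and hold it up in the tongs about 12 cm above the tray. Leave the other hardware where it is, and finish while still holding the sleeve up in the tongs.

Things in the scene. Friction and masses are not known exactly. Their poses are not given: they have to be found in the camera images.
- tray_top (a point): Centre of the upper face of the fixed aluminium drain tray, 130 mm (x) by 210 mm (y), its face 10 mm above the table, with a 6 mm rim on its far (+x) and right (-y) edges. A dark post (20 mm diameter), 115 mm to +y of this point, carries the hold-down bar. A hex nut (24 mm wide, 12 mm high) lies near the far edge. At yaw 0 x points away from the robot; the yaw varies.
- guard (a joint): Angle (rad) of the hold-down bar about the post's vertical axis. 0: along the tray, over the sleeves, pointing to the tray's -y. It grows as the bar swings towards the robot (clockwise from above) to the end stop at 1.90, seated in its detent (1.80 or more counts). Light friction holds it anywhere; a sprung ball resists (1 to 2 N at the pin) from 1.5 to 1.7, then helps it home.
- guard_hinge (a point): Point on the hinge axis of the bar, at the height of the bar (73 mm above the table). The bar is 14 mm wide and 8 mm thick, its underside 69 mm above the table.
- guard_pin (a point): Middle of the grip length of the upright round pin (11 mm diameter) near the free end of the hold-down bar, 170 mm from the hinge axis. The pin stands from 77 mm to 116 mm above the table; this point is 98 mm above the table. It can turn in the fingers.
- sleeve_center (a point): Centre (half-way up) of the tall round steel sleeve: 24 mm diameter, 50 mm high, standing upright on the tray, about 100 g. Either of two places on the tray, 90 mm apart.
- short_sleeve_center (a point): Centre of the short round steel sleeve: 24 mm diameter, 24 mm high, standing on the other place of the tray; to be left alone.
- tongs_grip (a point): Where to grip the steel tongs: midway between the arms, half-way up. They lie flat on the table (224 mm long, about 130 g), tips to +x, hinge 110 mm to -x, +z up. Within 35 mm of this point along x each arm is an upright strip 24 mm high, 3 mm thick, standing on the table. Over the outsides they measure 56 mm here when open, 38 mm when the tips hold a 24 mm thing, 26 mm when shut.
- tongs_tip (a point): Midway between the flat gripping faces of the tongs' tips, 95 mm to +x of tongs_grip, same height and axes. The faces are 18 mm high and reach from 17 mm before to 15 mm beyond this point, where each ends in a lip 1.5 mm proud. Faces 58 mm apart here when open, 24 mm when holding a sleeve; open tips measure about 68 mm over their outsides.
- tongs_left (a joint): Closing angle (rad) of the tongs' left arm (the right arm moves with it): 0 sprung open, 0.082 closed on a 24 mm thing, 0.135 shut. A spring pushes each arm outwards with about 7 N at tongs_grip when open, 12 N when shut.

How it is judged (in metres and radians):
On the way:
1. the hold-down bar is swung fully out and sits in its end detent (value of joint guard above 1.8 rad), for 0.2 s.
At the end, for the whole second after the job is handed in: Bar seated (over 1.80 rad); the tall sleeve held by the tongs (force over 0.5 N, centre within 35 mm of the tip point), the tongs gripped by the fingers; sleeve centre over 85 mm above the tray face, touching neither robot nor tray, slower than 0.03 m/s (value of joint guard above 1.8 rad and z of sleeve_center in the frame of tray_top above 0.085 m and distance between sleeve_center and tongs_tip below 0.035 m and contact force between tongs and sleeve above 0.5 N and contact force between the fingers and tongs above 1 N and contact force between each of the arm, tray and sleeve below 0.1 N and linear speed of sleeve below 0.03 m/s); the arm keeps its last pose, push and grip.
It fails at once if the fingers or arm touch the tall sleeve (contact force between the arm and sleeve above 0.5 N).
It fails at once if the tall sleeve is knocked over (angle between sleeve's own z axis and vertical above 0.8 rad).
It fails at once if other hardware is moved more than 30 mm (distance of any of short_sleeve_center, tray_nut, bracket, nut, bolt, bracket_pair, nut_carton, washers from where it was at the start of the episode above 0.03 m).
It also fails if it takes over 61 s, if anything falls off the work surface, if the arm or the gripper's body presses on something with over 40 N, if the wrist force passes 120 N, or if a joint passes its speed limit or range.

### The arm

A 6-joint arm with a two-finger parallel gripper is mounted at the origin on the work surface. World frame = base frame: x ahead of the robot, y to its left, z up, the work surface at z = 0. Lengths are in mm, angles in degrees, forces in N, time in s.
With the tool pointing down it reaches from about 250 to 725 mm from the base axis. Payload 4 kg.
Tool frame: the origin (TCP) lies between the finger pads; the fingertips stand 8 mm ahead of it and the grasp point (between the pads) lies 11 mm behind it; z points along the fingers, y is the line along which they close (so a half turn about z gives the same grasp; the last joint's range is limited). The gripper opens to 85 mm and grips with 20 to 120 N. Pads are 22 mm wide; open, the fingers measure 114 mm over their backs; the gripper's body (76 mm by 85 mm) begins 54 mm behind the grasp point. The pads swing forward as they close: fully open they stand 13 mm farther back than shut.
Start: joints at [-64.515, 13.785, 0.286, 76.501, 0, 90], TCP at [215.137, -451.349, 239.306] pointing down, gripper open.
Joint ranges: [-155.79, 155.79], [-60.16, 107.12], [-62.33, 73.08], [-114, 123.19], [-81.49, 82.49], [-180, 180]. Speed limits (degrees/s): [159.86, 159.86, 180, 180, 180, 180].

### API

Orientations are given as [roll, pitch, yaw] about the fixed x, y, z axes, in that order (R = Rz(yaw) Ry(pitch) Rx(roll)).
In Python, from workcell import get_state, grab_frame, camera_params, job_done gives the robot as it stands.
- The arm moves only by the shell command python3 -m pendant 'ROWS' [FORCE]. ROWS is JSON, a list of rows, each a list of 7 numbers: the shift along the tool's x, y, z in m, then the turn, a rotation vector about the tool's x, y, z in rad, then the closure in counts, from 0 (fully open) to 255 (shut). In form: [[x, y, z, ax, ay, az, jaw], ...]. A call has 1 to 12 rows; each row shifts and turns the commanded pose from where the row before left it, along the tool's axes as they then stand; what a row does not reach is not made up. A row lasts 1/12 s, in which the tool goes at most 41.7 mm and 7.16 degrees, less where a joint would pass 70% of its speed; a pose out of reach is approached as far as the arm can. A call is refused whole if a number of a shift passes 0.0417 or a number of a turn 0.125, either way. A call with a gripper value outside its range is refused whole. The fingers move at their own pace and stop on an object; FORCE is the grip in N (left out, the last holds). Time passes only in rows, so rows that do not move let the fingers close. It gives the time, the measured TCP pose, the force, the opening and the grip force at its end, in the units of the state.
- get_state(): the state, without advancing time (a new reading comes with each control period).
- grab_frame(name): name is "scene" or "top" or "wrist"; returns the picture (420x560x3 uint8, red, green, blue); there is no depth.
- camera_params(name): a dict with "vfov" (degrees; the focal length in pixels is half the picture's height over the tangent of half this angle, whatever the lens; pixels are square), "cx", "cy" (the principal point, pixels), "cam_to_world" (4x4, takes a point from camera to world coordinates). Camera axes: x right, y down, z forward; pixel columns grow to the right and rows downward; lengths in mm; the calibration is good to about 2 mm. A picture is of the moment at which its call begins: read the wrist's pose just before it. camera_params takes no time and is no camera call; for the wrist camera it gives the pose at the moment of the call.
- job_done(): hands the job in; it is judged then, once.
The state is a dict: "time_s": time; "joints": joint angles; "qvel": joint speeds; "tau": joint torques, N m; "eef_pos": TCP position; "eef_rot": TCP orientation; "contact_force": force on the tool from outside, world axes, zero at the start; "ft_torque": the same for the moment, N m; "finger_gap": finger opening in mm; "grip_force": force on a finger pad.
Only numpy, scipy, OpenCV 4.12 (cv2) and the standard library are available. Lean on these libraries where they do the work, as an engineer would, in place of code of your own. Each camera call takes 0.05 s, during which the arm holds its last target. There are 200 camera calls.

## Working session

There is one attempt and no reset: what is moved stays moved. The work goes in short steps, Python scripts to look and compute and a shell command to move; the robot and the scene stay as the last step left them, time stands still between calls to the robot, and variables do not carry over. Pictures are saved under pics/ and viewed, at most 10 in all, crops included, and the job is handed in when it is done.

```bash
mkdir -p pics
cat > h.py <<'E'
import numpy as np, cv2
from workcell import get_state, grab_frame, camera_params, job_done
def cam(n):
    p=camera_params(n); f=210/np.tan(np.radians(p["vfov"])/2)
    return f,p["cx"],p["cy"],np.array(p["cam_to_world"])
def ray(n,u,v,c=None):
    f,cx,cy,T=c or cam(n); d=T[:3,:3]@np.array([(u-cx)/f,(v-cy)/f,1]); return T[:3,3],d/np.linalg.norm(d)
def atz(n,u,v,z,c=None):
    o,d=ray(n,u,v,c); return o+d*(z-o[2])/d[2]
def tri(rays):
    A=np.zeros((3,3));b=np.zeros(3)
    for o,d in rays:
        P=np.eye(3)-np.outer(d,d);A+=P;b+=P@o
    x=np.linalg.solve(A,b); return x,[np.linalg.norm((np.eye(3)-np.outer(d,d))@(x-o)) for o,d in rays]
def proj(n,X,c=None):
    f,cx,cy,T=c or cam(n); p=T[:3,:3].T@(np.array(X)-T[:3,3]); return p[0]/p[2]*f+cx,p[1]/p[2]*f+cy
def snap(n,fn):
    im=grab_frame(n); cv2.imwrite("pics/"+fn,im[:,:,::-1]); return im
E
python3 - <<'E'
from h import *
print(get_state())
for n in("scene","top","wrist"):
    print(n,cam(n)); 
snap("top","top0.png");snap("scene","scene0.png")
E
```

```text
{'time_s': 0.0, 'joints': array([-6.45150508e+01,  1.38340568e+01,  2.13141511e-01,  7.65017295e+01,
       -1.63045097e-03,  9.00016957e+01]), 'qvel': array([ 0.01396631, -0.02331979,  0.00014135,  0.05804352, -0.08632721,
       -0.10444014]), 'tau': array([ 1.30406512e-03, -3.72316682e+01,  2.52409208e+01,  1.70545955e-02,
        1.32124060e-04,  1.41885767e-06]), 'eef_pos': array([ 214.86236453, -450.79255549,  238.39293615]), 'eef_rot': array([-1.79877355e+02,  1.63407691e-03,  2.54832570e+01]), 'contact_force': array([-0.4029225 ,  0.0119026 , -0.31972878]), 'ft_torque': array([-0.00836751, -0.03525289, -0.01602154]), 'grip_force': 0.0, 'finger_gap': 85.60196033904253}
scene (np.float64(512.4562201945164), 273.2891858086059, 213.9680430324913, array([[-8.47150074e-01,  3.26202330e-01, -4.19438663e-01,
         8.69259100e+02],
       [ 5.31353689e-01,  5.19931067e-01, -6.68831027e-01,
         5.62390270e+02],
       [-9.50478684e-05, -7.89470535e-01, -6.13788453e-01,
         6.27303376e+02],
       [ 0.00000000e+00,  0.00000000e+00,  0.00000000e+00,
         1.00000000e+00]]))
top (np.float64(516.5669166732506), 276.4660737628174, 209.303150931378, array([[-9.42683727e-03, -9.84212896e-01,  1.76737406e-01,
         2.85294130e+02],
       [-9.99789071e-01,  6.05169375e-03, -1.96262576e-02,
        -3.18914679e+01],
       [ 1.82468552e-02, -1.76885140e-01, -9.84062345e-01,
         1.19210981e+03],
       [ 0.00000000e+00,  0.00000000e+00,  0.00000000e+00,
         1.00000000e+00]]))
wrist (np.float64(318.6555105150613), 282.1746668192738, 211.73191125289728, array([[ 4.30431045e-01, -8.62397587e-01, -2.66457344e-01,
         2.84155784e+02],
       [-9.02622043e-01, -4.11771484e-01, -1.25370217e-01,
        -4.18981282e+02],
       [-1.60056380e-03,  2.94473506e-01, -9.55658303e-01,
         3.73124321e+02],
       [ 0.00000000e+00,  0.00000000e+00,  0.00000000e+00,
         1.00000000e+00]]))
```

View pics/top0.png

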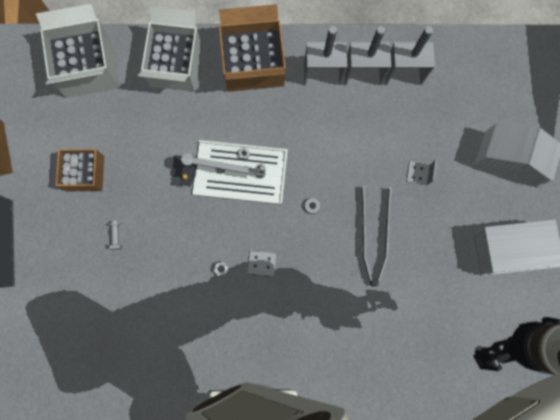

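View pics/scene0.png

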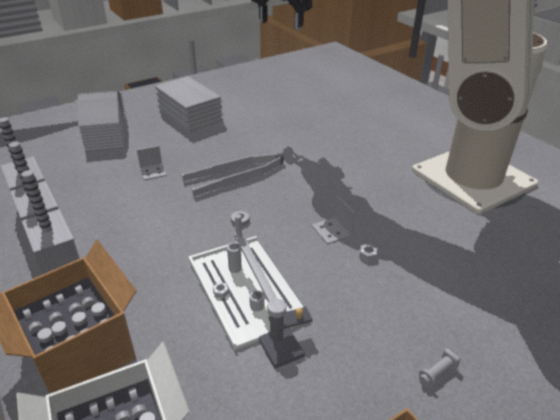

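Run:
```python
from h import *
print("pin",tri([ray("top",262,170),ray("scene",237,222)]))
print("post",tri([ray("top",187,160),ray("scene",278,308)]), atz("top",187,160,80))
for n,u,v,z in [("tl",362,187,12),("tr",389,187,12),("hinge",374,282,12),("t1",200,141,10),("t2",288,149,10),("t3",283,202,10),("t4",194,196,10)]: print(n,atz("top",u,v,z))
for n,u,v,z in [("tall top",234,248,60),("short",257,293,34)]: print(n,atz("scene",u,v,z))
```

```text
pin (array([569.9002559 , -23.97179412, 100.31388436]), [np.float64(1.6858418460364017), np.float64(1.6858418460363154)])
post (array([599.84316277, 145.03045427,  70.60653161]), [np.float64(0.22650758994248105), np.float64(0.22650758994253803)]) [597.38626579 143.40868603  80.        ]
tl [ 549.1878972  -256.70321761   12.        ]
tr [ 548.84876983 -320.339964     12.        ]
hinge [ 328.07163334 -275.4769772    12.        ]
t1 [663.55779748 124.64312658  10.        ]
t2 [643.02113885 -84.25267322  10.        ]
t3 [514.80974075 -70.86975173  10.        ]
t4 [530.2650024  136.35696868  10.        ]
tall top [585.84468386 -12.43321033  60.        ]
short [593.22982247  73.95033796  34.        ]
```

```bash
python3 -m pendant '[[0,0,0,0,0,0.111,0],[0,0,0,0,0,0.111,0],[0,0,0,0,0,0.111,0],[0,0,0,0,0,0.111,0],[0.033,-0.031,0,0,0,0,0],[0.033,-0.031,0,0,0,0,0],[0.033,-0.031,0,0,0,0,0],[0.033,-0.031,0,0,0,0,0],[0.033,-0.031,0,0,0,0,0],[0.033,-0.031,0,0,0,0,0],[0.033,-0.031,0,0,0,0,0],[0.033,-0.031,0,0,0,0,0]]' 60
python3 -m pendant '[[0,0,0,0,0,0,0],[0,0,0,0,0,0,0]]'
python3 - <<'E'
from h import *
np.save("c1.npy",np.array([*cam("wrist")],dtype=object),allow_pickle=True); im=snap("wrist","w1.png")
E
```

```text
time_s: 1.1
eef_pos: [458.8, -221.1, 239.0]
eef_rot: [-180.0, 0.0, 0.0]
contact_force: [0.8, -1.2, -0.2]
finger_gap: 85.3
grip_force: 0.0
time_s: 1.27
eef_pos: [459.0, -220.9, 238.5]
eef_rot: [-180.0, 0.1, 0.3]
contact_force: [-0.2, -0.2, 0.9]
finger_gap: 85.2
grip_force: 0.0
```

```bash
python3 -m pendant '[[0.016,-0.03,0,0,0,0,0],[0.016,-0.03,0,0,0,0,0],[0.016,-0.03,0,0,0,0,0],[0.016,-0.03,0,0,0,0,0],[0.016,-0.03,0,0,0,0,0],[0,0,0,0,0,0,0],[0,0,0,0,0,0,0]]'
python3 - <<'E'
from h import *
np.save("c2.npy",np.array([*cam("wrist")],dtype=object),allow_pickle=True); im=snap("wrist","w2.png")
E
```

```text
time_s: 1.9
eef_pos: [537.5, -73.0, 238.9]
eef_rot: [180.0, 0.1, 0.1]
contact_force: [-0.4, -0.7, -0.7]
finger_gap: 85.5
grip_force: 0.0
```

View pics/w1.png

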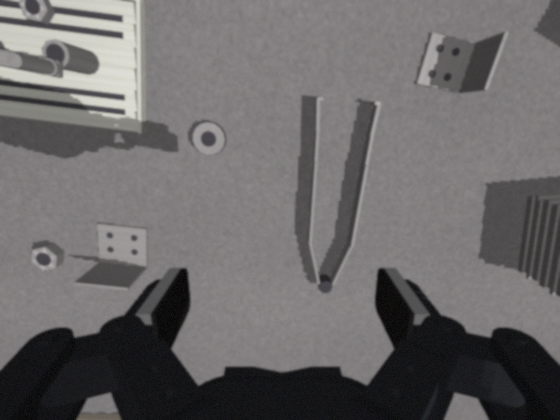

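View pics/w2.png

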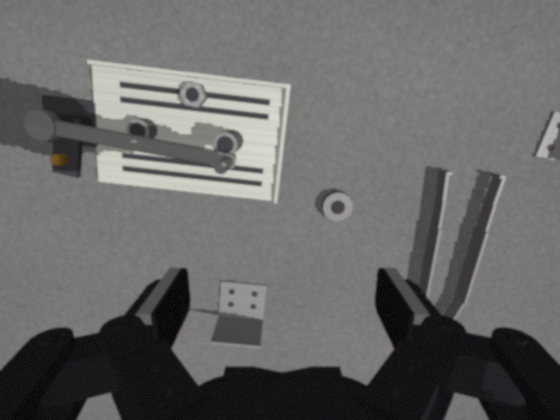

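Run:
```python
import cv2,numpy as np
a=cv2.imread("pics/w1.png");b=cv2.imread("pics/w2.png");t=cv2.imread("pics/top0.png");s=cv2.imread("pics/scene0.png")
def c(i,x,y,w,h,k): return cv2.resize(i[y:y+h,x:x+w],None,fx=k,fy=k,interpolation=cv2.INTER_CUBIC)
A=c(a,0,20,100,75,4);B=c(b,170,100,100,75,4);C=c(s,200,200,100,75,4);D=c(a,280,85,120,215,1.395)
D=cv2.copyMakeBorder(D,0,300-D.shape[0],0,400-D.shape[1],0) if D.shape[0]<=300 else cv2.copyMakeBorder(D[:300],0,0,0,400-D.shape[1],0)
cv2.imwrite("pics/m1.png",np.vstack([np.hstack([A,B]),np.hstack([C,D])]))
```

```text
(no output)
```

View pics/m1.png

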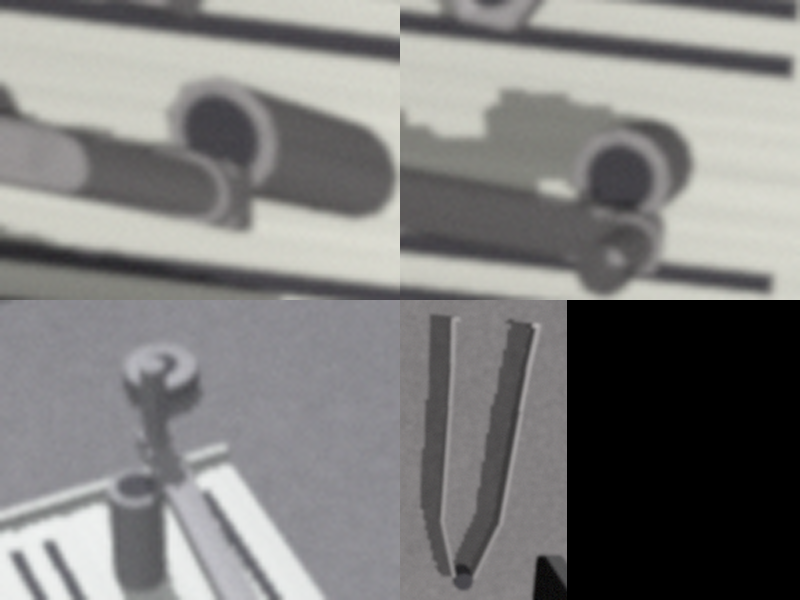

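Run:
```python
from h import *
L=lambda f:tuple(np.load(f,allow_pickle=True))
c1,c2=L("c1.npy"),L("c2.npy")
print("pintop w2+scene",tri([ray("",222,165,c2),ray("scene",238.5,215.5)]),"w2@116",atz("",222,165,116,c2),"scene@116",atz("scene",238.5,215.5,116))
print("base77",atz("",229,156,77,c2), atz("scene",241,242,77))
sl=tri([ray("",55.5,52.5,c1),ray("",225.5,142,c2),ray("scene",233.7,247.5)]);print("sleeve top",sl)
print("sleeve w1w2",tri([ray("",55.5,52.5,c1),ray("",225.5,142,c2)]))
print("short top",atz("",139,127,34,c2))
print("post",atz("",40,125,77,c2))
for n,u,v in [("Ltip",320,97),("Rtip",378,102),("hinge",325.5,283),("Lbend",311,243),("Rbend",352,244)]: print(n,atz("",u,v,24,c1))
for n,u,v in [("Ltip",446,172),("Rtip",498,177)]: print(n,atz("",u,v,24,c2))
print("Lt tri",tri([ray("",320,97,c1),ray("",449,172,c2)]),tri([ray("",378,102,c1),ray("",502,177,c2)]))
print("bracket",atz("",122,245,0,c1),atz("",242,300,0,c2),"nut",atz("",337,207,6,c2))
for u,v in [(88,62),(290,84),(277,202),(98,182)]: print("corner",atz("",u,v,12,c2))
```

```text
pintop w2+scene (array([571.31570205, -23.49957863, 114.2133814 ]), [np.float64(2.5129193362455573), np.float64(2.512919336245616)]) w2@116 [574.01462661 -24.68820145 116.        ] scene@116 [569.7235746  -21.28131138 116.        ]
base77 [576.27809326 -24.27502001  77.        ] [577.57781027  -2.07147132  77.        ]
sleeve top (array([586.02080506, -17.21533235,  57.33333845]), [np.float64(0.5374519670064172), np.float64(1.6261093362200463), np.float64(1.8276883327128253)])
sleeve w1w2 (array([586.8078438 , -18.2185129 ,  58.90871072]), [np.float64(0.6869559734857442), np.float64(0.686955973485805)])
short top [600.3066736   74.09069221  34.        ]
post [603.64146445 144.0747332   77.        ]
Ltip [ 551.80321393 -259.72858699   24.        ]
Rtip [ 547.28623649 -320.04334313   24.        ]
hinge [ 336.037807   -275.38193883   24.        ]
Lbend [ 389.12809557 -255.77196838   24.        ]
Rbend [ 388.14291384 -304.35699497   24.        ]
Ltip [ 552.33296483 -254.67155201   24.        ]
Rtip [ 546.82597892 -313.34489268   24.        ]
Lt tri (array([ 551.82422885, -260.06404099,   20.25037361]), [np.float64(0.17261390641843322), np.float64(0.1726139064185387)]) (array([ 546.76862782, -320.65926455,   20.51238015]), [np.float64(0.726329218217665), np.float64(0.7263292182175514)])
bracket [374.87699774 -18.87410467   0.        ] [374.62331884 -19.91956131   0.        ] nut [ 506.55861997 -139.47666081    6.        ]
corner [664.49036215 127.93328213  12.        ]
corner [643.63563569 -81.60906535  12.        ]
corner [514.3373853  -67.47850356  12.        ]
corner [537.95087969 138.94083376  12.        ]
```

```bash
python3 -m pendant '[[0.018,-0.0245,0.01,0,0,0,0],[0.0175,-0.0245,0.03,0,0,0,0],[0,0,0.03,0,0,0,0],[0,0,0.03,0,0,0,0],[0,0,0.03,0,0,0,0],[0,0,0.017,0,0,0,0],[0,0,0,0,0,0,200],[0,0,0,0,0,0,235],[0,0,0,0,0,0,235],[0,0,0,0,0,0,235],[0,0,0,0,0,0,235],[0,0,0,0,0,0,235]]' 60; python3 -m pendant '[[0,0,0,0,0,0,255],[0,0,0,0,0,0,255],[0,0,0,0,0,0,255],[0,0,0,0,0,0,255]]'
python3 - <<'E'
from h import *
h=np.array([602,143.]);p=get_state()["eef_pos"][:2];v=p-h;r=np.hypot(*v);a0=np.arctan2(v[1],v[0]);print(r,np.degrees(a0))
prev=p
for k in range(1,25):
    a=a0-np.radians(110)*k/24; q=h+r*np.array([np.cos(a),np.sin(a)]);print(k,(q-prev).round(1),q.round(0));prev=q
E
```

```text
time_s: 2.95
eef_pos: [574.1, -23.4, 94.5]
eef_rot: [-179.8, -0.2, 0.0]
contact_force: [3.6, 19.6, 1.9]
finger_gap: 12.3
grip_force: 9.7
time_s: 3.28
eef_pos: [574.5, -22.3, 94.7]
eef_rot: [-179.8, -0.2, 0.1]
contact_force: [1.8, 4.7, 2.6]
finger_gap: 9.0
grip_force: 58.5
167.55465221268878 -99.44488779718343
1 [-13.1   2.7] [561. -20.]
2 [-12.9   3.8] [549. -16.]
3 [-12.5   4.8] [536. -11.]
4 [-12.1   5.8] [524.  -5.]
5 [-11.6   6.7] [512.   1.]
6 [-11.    7.6] [501.   9.]
7 [-10.4   8.5] [491.  18.]
8 [-9.7  9.3] [481.  27.]
9 [-8.9 10. ] [472.  37.]
10 [-8.1 10.7] [464.  48.]
11 [-7.2 11.3] [457.  59.]
12 [-6.3 11.8] [451.  71.]
13 [-5.3 12.3] [446.  83.]
14 [-4.3 12.7] [441.  96.]
15 [-3.3 13. ] [438. 109.]
16 [-2.2 13.2] [436. 122.]
17 [-1.2 13.4] [435. 135.]
18 [-0.1 13.4] [435. 149.]
19 [ 1.  13.4] [436. 162.]
20 [ 2.1 13.2] [438. 175.]
21 [ 3.1 13. ] [441. 188.]
22 [ 4.1 12.7] [445. 201.]
23 [ 5.1 12.4] [450. 213.]
24 [ 6.1 11.9] [456. 225.]
```

```bash
python3 -m pendant '[[-0.0131,-0.0027,0,0,0,0,255],[-0.0129,-0.0038,0,0,0,0,255],[-0.0125,-0.0048,0,0,0,0,255],[-0.0121,-0.0058,0,0,0,0,255],[-0.0116,-0.0067,0,0,0,0,255],[-0.011,-0.0076,0,0,0,0,255],[0,0,0,0,0,0,255],[0,0,0,0,0,0,255]]'; python3 -m pendant '[[-0.0104,-0.0085,0,0,0,0,255],[-0.0097,-0.0093,0,0,0,0,255],[-0.0089,-0.01,0,0,0,0,255],[-0.0081,-0.0107,0,0,0,0,255],[-0.0072,-0.0113,0,0,0,0,255],[-0.0063,-0.0118,0,0,0,0,255],[0,0,0,0,0,0,255],[0,0,0,0,0,0,255]]'
```

```text
time_s: 3.95
eef_pos: [503.7, 6.9, 94.8]
eef_rot: [-179.5, -0.6, 0.5]
contact_force: [7.1, 10.0, -4.0]
finger_gap: 9.1
grip_force: 59.0
time_s: 4.62
eef_pos: [452.1, 32.4, 95.4]
eef_rot: [-178.3, -0.4, 3.0]
contact_force: [-0.3, -0.8, -0.1]
finger_gap: 0.2
grip_force: 0.0
```

```bash
python3 -m pendant '[[0,0,0,0,0,0,255],[0,0,0,0,0,0,255]]'
python3 - <<'E'
from h import *
print(get_state()["joints"],cam("wrist")[3].round(2))
np.save("c3.npy",np.array([*cam("wrist")],dtype=object),allow_pickle=True)
a=snap("wrist","w3.png");b=snap("top","t3.png");c=snap("scene","s3.png")
z=lambda i,x,y,w,h:cv2.resize(i[y:y+h,x:x+w],(400,300),interpolation=3)
cv2.imwrite("pics/m3.png",np.vstack([np.hstack([z(a,0,0,560,420),z(b,150,120,200,150)]),np.hstack([z(c,160,180,200,150),z(c,0,0,560,420)])])[:,:,::-1])
E
```

```text
time_s: 4.78
eef_pos: [448.3, 30.5, 94.0]
eef_rot: [-178.3, 0.0, 2.9]
contact_force: [-0.3, -0.2, 0.1]
finger_gap: 0.2
grip_force: 0.0
[  2.7925853   15.23635862 -21.16791907  53.61890118   1.67098577
 179.9419036 ] [[ 5.0000e-02 -9.5000e-01 -3.0000e-01  5.2492e+02]
 [-1.0000e+00 -6.0000e-02  1.0000e-02  3.0060e+01]
 [-3.0000e-02  2.9000e-01 -9.6000e-01  2.2867e+02]
 [ 0.0000e+00  0.0000e+00  0.0000e+00  1.0000e+00]]
```

View pics/m3.png

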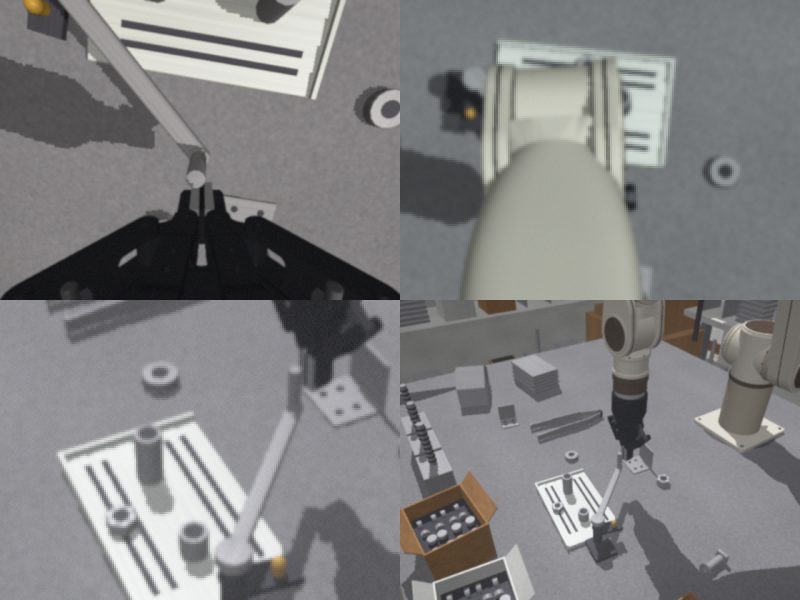

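```bash
python3 -m pendant '[[0,0,-0.025,0,0,0,255],[0,0,-0.025,0,0,0,150],[0,0,0,0,0,-0.12,50],[0,0,0,0,0,-0.12,0],[0,0,0,0,0,-0.12,0],[0,0,0,0,0,-0.12,0],[0,0,0,0,0,-0.12,0],[0,0,0,0,0,-0.12,0],[0,0,0,0,0,-0.12,0],[0,0,0,0,0,0,0],[0,0,0,0,0,0,0]]' 80
python3 - <<'E'
from h import *
c3=tuple(np.load("c3.npy",allow_pickle=True))
h=np.array([602,143.])
for z in(114,116): print(atz("",274,249,z,c3))
s=get_state();print(s["joints"],s["eef_rot"])
p=tri([ray("",274,249,c3),ray("scene",160+295/2,180+70/2)]);print(p)
print(np.hypot(*(p[0][:2]-h)))
T=cam("wrist")[3];p=atz("",274,249,116,c3);print("proj",proj("wrist",p))
np.save("c4.npy",np.array([*cam("wrist")],dtype=object),allow_pickle=True);snap("wrist","w4.png")
E
```

```text
time_s: 5.85
eef_pos: [448.5, 28.7, 143.7]
eef_rot: [-178.9, -1.2, 50.7]
contact_force: [0.1, -0.9, 0.1]
finger_gap: 85.6
grip_force: 0.0
[474.01072544  34.01169742 114.        ]
[474.89873755  33.94270147 116.        ]
[  2.55323526  12.08104356 -16.89152093  61.05591311   1.68836889
 131.7995786 ] [-178.85324514   -1.23958006   50.74083127]
(array([472.94439684,  34.23089428, 113.19236552]), [np.float64(0.6720087777177138), np.float64(0.6720087777176195)])
168.77815933033696
proj (np.float64(312.6406425907311), np.float64(221.5120379614253))
```

View pics/w4.png

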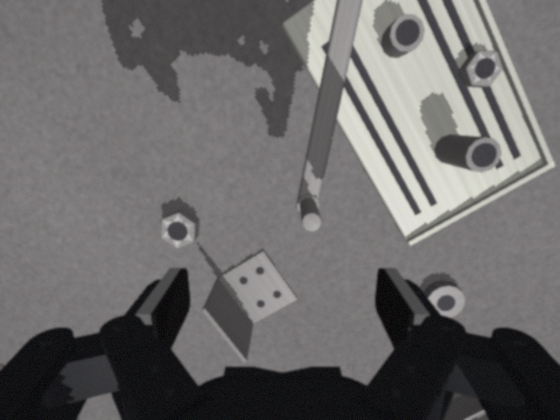

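```bash
cat >> h.py <<'E'
from scipy.spatial.transform import Rotation as Ro
def delta(target,yaw):
    s=get_state();R=Ro.from_euler("xyz",s["eef_rot"],degrees=True);R2=Ro.from_euler("xyz",[180,0,yaw],degrees=True)
    rv=(R.inv()*R2).as_rotvec(); d=np.array(target)-s["eef_pos"]
    print("pos",s["eef_pos"].round(1),s["eef_rot"].round(1),"turn",rv.round(4),"shift before turn",R.inv().apply(d).round(1),"after turn",R2.inv().apply(d).round(1))
E
python3 - <<'E'
from h import *
delta([474,34,94],50)
R2=Ro.from_euler("xyz",[180,0,50],degrees=True)
h=np.array([602,143.]);r=168.8;p=np.array([474,34]);v=p-h;a0=np.arctan2(v[1],v[0]);print(np.degrees(a0))
prev=p;n=16
a1=np.radians(264.4-110-360)  # slightly past stop
for k in range(1,n+1):
    a=a0+(a1-a0-0)*k/n; q=h+r*np.array([np.cos(a),np.sin(a)]);print(k,R2.inv().apply([*(q-prev),0]).round(1),q.round(0));prev=q
E
```

```text
pos [448.6  28.8 143.7] [-178.9   -1.2   50.8] turn [-0.0201 -0.0216  0.0135] shift before turn [19.1 17.4 49.8] after turn [20.3 16.1 49.7]
-139.58352980911704
1 [  1.8 -12.   -0. ] [466.  43.]
2 [  3.3 -11.7  -0. ] [459.  53.]
3 [  4.1 -11.4  -0. ] [453.  64.]
4 [  4.9 -11.1  -0. ] [448.  75.]
5 [  5.7 -10.7  -0. ] [443.  86.]
6 [  6.5 -10.3  -0. ] [439.  97.]
7 [ 7.2 -9.8 -0. ] [437. 109.]
8 [ 7.9 -9.2 -0. ] [435. 121.]
9 [ 8.5 -8.6 -0. ] [433. 133.]
10 [ 9.1 -8.  -0. ] [433. 145.]
11 [ 9.7 -7.3 -0. ] [434. 158.]
12 [10.2 -6.6 -0. ] [435. 170.]
13 [10.6 -5.9 -0. ] [438. 182.]
14 [11.  -5.1 -0. ] [441. 193.]
15 [11.4 -4.3 -0. ] [445. 205.]
16 [11.7 -3.4 -0. ] [450. 216.]
```

```bash
python3 -m pendant '[[0,0,0,-0.0201,-0.0216,0.0135,0],[0.0203,0.0161,0,0,0,0,0],[0,0,0.025,0,0,0,0],[0,0,0.025,0,0,0,0],[0,0,0,0,0,0,220],[0,0,0,0,0,0,255],[0,0,0,0,0,0,255],[0,0,0,0,0,0,255],[0,0,0,0,0,0,255],[0,0,0,0,0,0,255],[0,0,0,0,0,0,255],[0,0,0,0,0,0,255]]' 80;python3 -m pendant '[[0,0,0,0,0,0,255],[0,0,0,0,0,0,255]]'
```

```text
time_s: 6.9
eef_pos: [474.8, 34.3, 94.9]
eef_rot: [179.9, -0.1, 50.2]
contact_force: [-0.2, 0.4, 5.9]
finger_gap: 8.3
grip_force: 78.1
time_s: 7.07
eef_pos: [474.8, 34.3, 94.9]
eef_rot: [179.9, -0.1, 50.2]
contact_force: [-1.2, -0.1, 6.2]
finger_gap: 8.6
grip_force: 78.1
```

Gripped; swing the first part, then the rest.

```bash
python3 -m pendant '[[0.0018,-0.012,0,0,0,0,255],[0.0033,-0.0117,0,0,0,0,255],[0.0041,-0.0114,0,0,0,0,255],[0.0049,-0.0111,0,0,0,0,255],[0.0057,-0.0107,0,0,0,0,255],[0.0065,-0.0103,0,0,0,0,255],[0.0072,-0.0098,0,0,0,0,255],[0.0079,-0.0092,0,0,0,0,255],[0,0,0,0,0,0,255],[0,0,0,0,0,0,255]]'; python3 -c "
from h import *
print(get_state()['joints'].round(1))"
```

```text
time_s: 7.9
eef_pos: [433.3, 122.6, 94.6]
eef_rot: [-179.9, -0.0, 50.3]
contact_force: [-3.1, -0.4, 8.7]
finger_gap: 8.2
grip_force: 80.8
[ 1.580e+01  1.530e+01 -2.100e+01  5.370e+01  1.000e-01  1.454e+02]
```

```bash
python3 -m pendant '[[0.0085,-0.0086,0,0,0,0,255],[0.0091,-0.008,0,0,0,0,255],[0.0097,-0.0073,0,0,0,0,255],[0.0102,-0.0066,0,0,0,0,255],[0.0106,-0.0059,0,0,0,0,255],[0.011,-0.0051,0,0,0,0,255],[0.0114,-0.0043,0,0,0,0,255],[0.0117,-0.0034,0,0,0,0,255],[0,0,0,0,0,0,255],[0,0,0,0,0,0,255],[0,0,0,0,0,0,255]]'; python3 -c "
from h import *
s=get_state();v=s['eef_pos'][:2]-[602,143];print((np.radians(264.4)-np.arctan2(v[1],v[0])%6.2832),np.hypot(*v),s['contact_force'],s['joints'].round(1))"
```

```text
time_s: 8.82
eef_pos: [448.7, 217.0, 94.8]
eef_rot: [-180.0, -0.1, 50.2]
contact_force: [-2.5, -0.2, 8.4]
finger_gap: 8.4
grip_force: 80.5
1.92301434208562 170.2203447151888 [-2.49783792 -0.19272477  8.38139879] [ 25.8  20.1 -14.   55.9   0.  155.6]
```

```bash
python3 -m pendant '[[0.005,-0.0012,0,0,0,0,255],[0,0,0,0,0,0,255],[0,0,0,0,0,0,255]]'; python3 -m pendant '[[0,0,0,0,0,0,100],[0,0,0,0,0,0,0],[0,0,0,0,0,0,0],[0,0,0,0,0,0,0],[0,0,-0.03,0,0,0,0],[0,0,-0.035,0,0,0,0],[0,0,-0.035,0,0,0,0],[0,0,-0.035,0,0,0,0],[0,0,0,0,0,0,0]]';  python3 - <<'E'
from h import *
np.save("c5.npy",np.array([*cam("wrist")],dtype=object),allow_pickle=True);snap("wrist","w5.png")
h=[602,143]
for g in(1.7,1.8,1.9):
    a=np.radians(264.4)-g;print(g,proj("wrist",[602+170*np.cos(a),143+170*np.sin(a),116]))
delta([440,-290,240],-4)
E
```

```text
time_s: 9.07
eef_pos: [449.9, 219.7, 94.7]
eef_rot: [180.0, 0.2, 50.1]
contact_force: [-5.4, -3.1, 11.8]
finger_gap: 8.7
grip_force: 80.9
time_s: 9.82
eef_pos: [454.9, 222.4, 236.0]
eef_rot: [179.7, -0.7, 50.2]
contact_force: [0.8, -0.2, 1.4]
finger_gap: 85.2
grip_force: 0.0
1.7 (np.float64(294.75280250269066), np.float64(257.91769119676184))
1.8 (np.float64(286.8488748297589), np.float64(241.1723493917954))
1.9 (np.float64(280.57544637745326), np.float64(223.1686078026542))
pos [453.8 221.9 232.8] [179.8  -0.5  50.2] turn [-6.000e-04 -9.500e-03  9.459e-01] shift before turn [-402.1  317.1   -9.4] after turn [ 21.9 511.6  -7.2]
```

View pics/w5.png

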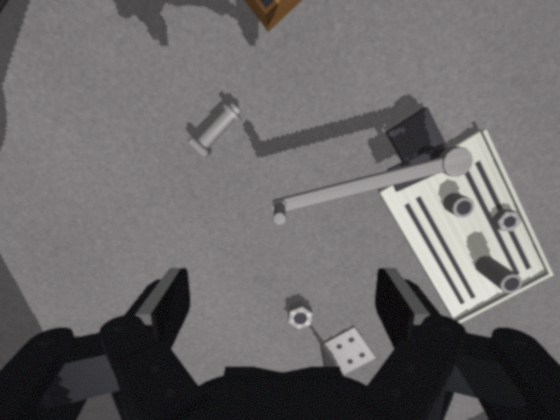

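```bash
python3 -m pendant '[[-0.0325,0.0256,0,0,0,0,0],[-0.0325,0.0256,0,0,0,0,0],[-0.0325,0.0256,0,0,0,0,0],[-0.0325,0.0256,0,0,0,0,0],[-0.0325,0.0256,0,0,0,0,0],[-0.0325,0.0256,0,0,0,0,0],[-0.0325,0.0256,0,0,0,0,0],[-0.0325,0.0256,0,0,0,0,0],[-0.0325,0.0256,0,0,0,0,0],[-0.0325,0.0256,0,0,0,0,0],[-0.0325,0.0256,0,0,0,0,0],[-0.0325,0.0256,0,0,0,0,0]]'; python3 -m pendant '[[0,0,0,0,0,0.118,0],[0,0,0,0,0,0.118,0],[0,0,0,0,0,0.118,0],[0,0,0,0,0,0.118,0],[0,0,0,0,0,0.118,0],[0,0,0,0,0,0.118,0],[0,0,0,0,0,0.118,0],[0,0,0,0,0,0.118,0],[0,0,0,0,0,0,0],[0,0,0,0,0,0,0]]';  python3 - <<'E'
from h import *
np.save("c6.npy",np.array([*cam("wrist")],dtype=object),allow_pickle=True);a=snap("wrist","w6.png")
cv2.imwrite("pics/w6c.png",cv2.resize(a[:320,140:460,::-1],(800,800),interpolation=3)[:600] if 0 else cv2.resize(a[20:300,150:430,::-1],(600,600),interpolation=3))
E
```

```text
time_s: 10.87
eef_pos: [436.6, -277.3, 227.1]
eef_rot: [-179.9, -0.0, 50.2]
contact_force: [1.9, 0.4, -0.2]
finger_gap: 85.2
grip_force: 0.0
time_s: 11.7
eef_pos: [437.3, -275.3, 227.4]
eef_rot: [-179.9, 0.1, -3.7]
contact_force: [0.6, -0.3, 0.7]
finger_gap: 85.7
grip_force: 0.0
```

View pics/w6c.png

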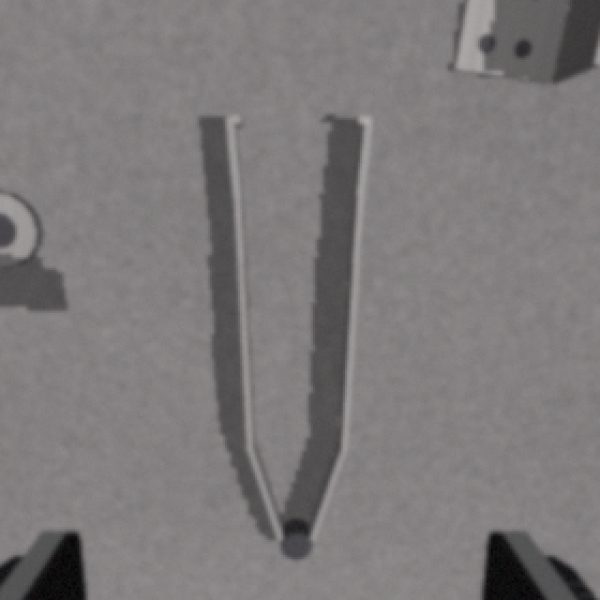

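Run:
```python
from h import *
c6=tuple(np.load("c6.npy",allow_pickle=True));c1=tuple(np.load("c1.npy",allow_pickle=True))
P=lambda x,y:(150+x/2.143,20+y/2.143)
for n,p in dict(L=(229,117),R=(370,117),bL=(249,447),bR=(345,440),H=(296,546),mL=(240,280),mR=(355,280)).items(): print(n,atz("",*P(*p),24,c6).round(1), atz("",*P(*p),20,c6).round(1))
print(tri([ray("",*P(233,117),c6),ray("",320,97,c1)]),tri([ray("",*P(367,117),c6),ray("",376,102,c1)]))
```

```text
L [ 551.3 -257.9   24. ] [ 551.8 -257.7   20. ]
R [ 547.1 -322.2   24. ] [ 547.5 -322.7   20. ]
bL [ 390.6 -254.3   24. ] [ 389.2 -254.    20. ]
bR [ 391.3 -304.9   24. ] [ 389.8 -305.2   20. ]
H [ 331.  -275.5   24. ] [ 328.8 -275.5   20. ]
mL [ 477.6 -256.8   24. ] [ 477.2 -256.5   20. ]
mR [ 474.  -312.9   24. ] [ 473.5 -313.3   20. ]
(array([ 551.59899268, -259.76649823,   22.7710093 ]), [np.float64(0.27829568477848854), np.float64(0.27829568477872973)]) (array([ 548.27919113, -322.52560532,    8.42530917]), [np.float64(0.5295528352289316), np.float64(0.5295528352292301)])
```

```bash
python3 -m pendant '[[0.0032,0.0073,0.02,0,0,0,0],[0,0,0.03,0,0,0,0],[0,0,0.03,0,0,0,0],[0,0,0.03,0,0,0,0],[0,0,0.03,0,0,0,0],[0,0,0.03,0,0,0,0],[0,0,0.03,0,0,0,0],[0,0,0.01,0,0,0,0],[0,0,0.007,0,0,0,0],[0,0,0,0,0,0,60],[0,0,0,0,0,0,80],[0,0,0,0,0,0,80]]' 60; python3 -m pendant '[[0,0,0,0,0,0,80],[0,0,0,0,0,0,90],[0,0,0,0,0,0,90],[0,0,0,0,0,0,90]]'
```

```text
time_s: 12.75
eef_pos: [441.9, -284.0, 13.5]
eef_rot: [179.9, -0.2, -3.9]
contact_force: [-0.0, 1.2, -0.2]
finger_gap: 58.4
grip_force: 0.2
time_s: 13.08
eef_pos: [441.8, -284.0, 13.6]
eef_rot: [179.9, -0.2, -3.9]
contact_force: [-0.2, 0.8, 6.6]
finger_gap: 55.5
grip_force: 8.2
```

```bash
python3 -m pendant '[[0,0,0,0,0,0,65],[0,0,0,0,0,0,65],[0,0,0.004,0,0,0,65],[0,0,0,0,0,0,65],[0,0,0,0,0,0,95],[0,0,0,0,0,0,108],[0,0,0,0,0,0,108],[0,0,0,0,0,0,108],[0,0,0,0,0,0,108]]'
```

```text
time_s: 13.83
eef_pos: [440.7, -283.4, 8.2]
eef_rot: [180.0, -0.0, -3.9]
contact_force: [-0.7, 0.0, 6.4]
finger_gap: 49.4
grip_force: 9.0
```

```bash
python3 -m pendant '[[0,0,-0.005,0,0,0,108],[0,0,-0.012,0,0,0,108],[0,0,-0.018,0,0,0,108],[0,0,-0.018,0,0,0,108],[0,0,-0.018,0,0,0,108],[0,0,-0.018,0,0,0,108],[0,0,-0.012,0,0,0,108],[0,0,-0.005,0,0,0,108],[0,0,0,0,0,0,108]]'
python3 - <<'E'
from h import *
np.save("c7.npy",np.array([*cam("wrist")],dtype=object),allow_pickle=True)
print(get_state()["eef_pos"])
a=snap("wrist","w7.png");c=snap("scene","s7.png")
z=lambda i,x,y,w,h:cv2.resize(i[y:y+h,x:x+w],(400,300),interpolation=3)
cv2.imwrite("pics/m7.png",np.hstack([cv2.resize(a,(400,300)),z(c,140,80,240,180)])[:,:,::-1])
E
```

```text
time_s: 14.58
eef_pos: [441.1, -283.6, 114.7]
eef_rot: [179.9, -0.1, -3.9]
contact_force: [0.2, -0.0, -1.4]
finger_gap: 49.4
grip_force: 7.8
[ 441.12162078 -283.57594961  114.74180672]
```

View pics/m7.png

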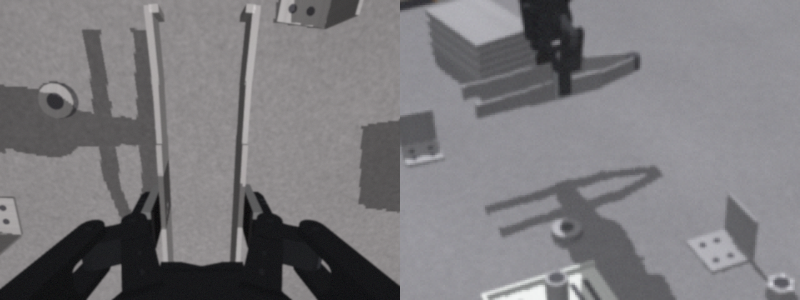

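Run:
```python
from h import *
L=lambda k:tuple(np.load(f"c{k}.npy",allow_pickle=True))
print(tri([ray("",55.5,52.5,L(1)),ray("",225.5,142,L(2)),ray("",484,153,L(4)),ray("",513,283,L(5))]))
print("short",tri([ray("",407,33,L(4)),ray("",461,205,L(5)),ray("",139,127,L(2))]))
print("short z34",atz("",407,33,34,L(4)),atz("",461,205,34,L(5)))
for z in(125,130,135): print(z,atz("",213,11,z,L(7)),atz("",356,11,z,L(7)))
# plan yaw 20
for y in(10,20,30):
    r=np.radians(y);d=np.array([np.cos(r),np.sin(r)]);S=np.array([586.5,-17.8]);g=S-95*d;print(y,g, "pre",g-70*d,"hinge",S-205*d)
g=np.array([497,-50.]);
```

```text
(array([587.05096999, -17.99861132,  58.88516986]), [np.float64(0.8431733233281653), np.float64(0.6467310595564969), np.float64(0.7113470897383091), np.float64(0.6694081392738226)])
short (array([599.45934291,  76.69069141,  27.12103799]), [np.float64(0.5785500542296426), np.float64(1.0273090557015565), np.float64(0.671448233684951)])
short z34 [597.15768882  76.49096396  34.        ] [596.48324876  80.93968771  34.        ]
125 [ 552.53448584 -267.58941012  125.        ] [ 549.2312226  -316.51421311  125.        ]
130 [ 551.11362957 -268.43953245  130.        ] [ 547.94290941 -315.40123298  130.        ]
135 [ 549.6927733  -269.28965479  135.        ] [ 546.65459622 -314.28825286  135.        ]
10 [492.94326346 -34.29657688] pre [424.00672075 -46.45194932] hinge [384.61441063 -53.39787642]
20 [497.22920103 -50.29191362] pre [431.45071757 -74.23332365] hinge [393.86301274 -87.91412938]
30 [504.22758664 -65.3       ] pre [ 443.60580838 -100.3       ] hinge [ 408.96479222 -120.3       ]
```

```bash
python3 -m pendant '[[-0.0012,-0.0109,0,0,0,0,108],[-0.0023,-0.0219,0,0,0,0,108],[-0.0023,-0.0219,0,0,0,0,108],[-0.0023,-0.0219,0,0,0,0,108],[-0.0023,-0.0219,0,0,0,0,108],[-0.0023,-0.0219,0,0,0,0,108],[-0.0023,-0.0219,0,0,0,0,108],[-0.0023,-0.0219,0,0,0,0,108],[-0.0023,-0.0219,0,0,0,0,108],[-0.0023,-0.0219,0,0,0,0,108],[0,0,0,0,0,0,108]]'; python3 -m pendant '[[0,0,0,0,0,-0.052,108],[0,0,0,0,0,-0.104,108],[0,0,0,0,0,-0.104,108],[0,0,0,0,0,-0.104,108],[0,0,0,0,0,-0.052,108],[0,0,0.01,0,0,0,108],[0,0,0.02,0,0,0,108],[0,0,0.02,0,0,0,108],[0,0,0.02,0,0,0,108],[0,0,0.01,0,0,0,108],[0,0,0,0,0,0,108],[0,0,0,0,0,0,108]]'
python3 - <<'E'
from h import *
np.save("c8.npy",np.array([*cam("wrist")],dtype=object),allow_pickle=True)
delta([432.9,-74.1,34],20)
r=np.radians(20)
print(proj("wrist",[587,-18,60]))
a=snap("wrist","w8.png");c=snap("scene","s8.png")
z=lambda i,x,y,w,h:cv2.resize(i[y:y+h,x:x+w],(400,300),interpolation=3)
cv2.imwrite("pics/m8.png",np.hstack([cv2.resize(a,(400,300)),z(c,180,160,240,180)])[:,:,::-1])
E
```

```text
time_s: 15.6
eef_pos: [430.8, -70.4, 112.5]
eef_rot: [-179.9, 0.2, -3.6]
contact_force: [1.0, -0.1, -1.5]
finger_gap: 49.7
grip_force: 7.8
time_s: 16.6
eef_pos: [431.5, -73.9, 32.8]
eef_rot: [-179.9, 0.1, 19.9]
contact_force: [-0.2, 0.8, -1.0]
finger_gap: 49.3
grip_force: 7.8
pos [431.5 -73.9  32.8] [-1.799e+02  1.000e-01  1.990e+01] turn [-0.0015  0.0025 -0.0011] shift before turn [ 1.3  0.7 -1.2] after turn [ 1.3  0.7 -1.2]
(np.float64(280.8676570237327), np.float64(-275.6782255704536))
```

View pics/m8.png

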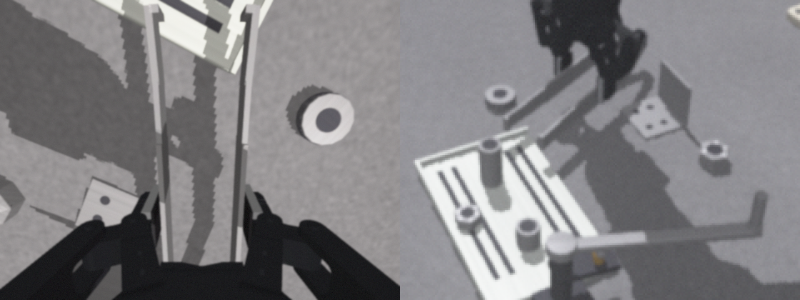

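```bash
python3 -m pendant '[[0.0013,0.0007,-0.003,0,0,0,108],[0.006,0,0,0,0,0,108],[0.01,0,0,0,0,0,108],[0.01,0,0,0,0,0,108],[0.01,0,0,0,0,0,108],[0.01,0,0,0,0,0,108],[0,0,0,0,0,0,108]]'; python3 -m pendant '[[0.006,0,0,0,0,0,108],[0.006,0,0,0,0,0,108],[0.006,0,0,0,0,0,108],[0.005,0,0,0,0,0,108],[0,0,0,0,0,0,108],[0,0,0,0,0,0,108]]'
python3 - <<'E'
from h import *
s=get_state()["eef_pos"];r=np.radians(20);d=587-s[0],-18-s[1]
print(s,"along",d[0]*np.cos(r)+d[1]*np.sin(r),"left",-d[0]*np.sin(r)+d[1]*np.cos(r))
E
```

```text
time_s: 17.28
eef_pos: [480.7, -58.0, 37.0]
eef_rot: [179.9, -0.2, 20.0]
contact_force: [0.9, -1.2, -1.5]
finger_gap: 49.3
grip_force: 7.8
time_s: 17.78
eef_pos: [499.2, -50.8, 36.7]
eef_rot: [180.0, -0.0, 19.9]
contact_force: [-0.6, -0.1, -1.6]
finger_gap: 49.1
grip_force: 7.8
[499.22573314 -50.81274255  36.66386731] along 93.70344976816419 left 0.8133247100575076
```

```bash
python3 -m pendant '[[0,0,0,0,0,0,115],[0,0,0,0,0,0,121],[0,0,0,0,0,0,127],[0,0,0,0,0,0,133],[0,0,0,0,0,0,139],[0,0,0,0,0,0,145],[0,0,0,0,0,0,151],[0,0,0,0,0,0,160],[0,0,0,0,0,0,180],[0,0,0,0,0,0,180],[0,0,0,0,0,0,180]]' 70
```

```text
time_s: 18.7
eef_pos: [499.0, -50.9, 36.7]
eef_rot: [180.0, -0.0, 19.9]
contact_force: [-1.2, -0.2, -0.8]
finger_gap: 35.9
grip_force: 70.1
```

```bash
python3 -m pendant '[[0,0,-0.004,0,0,0,180],[0,0,-0.01,0,0,0,180],[0,0,-0.015,0,0,0,180],[0,0,-0.015,0,0,0,180],[0,0,-0.015,0,0,0,180],[0,0,-0.015,0,0,0,180],[0,0,-0.015,0,0,0,180],[0,0,-0.015,0,0,0,180],[0,0,-0.01,0,0,0,180],[0,0,-0.006,0,0,0,180],[0,0,0,0,0,0,180],[0,0,0,0,0,0,180]]'; python3 -m pendant '[[0,0,0,0,0,0,180],[0,0,0,0,0,0,180],[0,0,0,0,0,0,180],[0,0,0,0,0,0,180],[0,0,0,0,0,0,180],[0,0,0,0,0,0,180]]'
python3 - <<'E'
from h import *
s=get_state();print(s["finger_gap"],s["contact_force"],s["ft_torque"])
a=snap("scene","s9.png").astype(int).mean(2); b=cv2.imread("pics/s8.png").mean(2); o=cv2.imread("pics/scene0.png").mean(2)
# old sleeve place vs new place in the scene view
for n,X in dict(old_mid=[587,-18,35],old_top=[587,-18,56],new_low=[587,-18,142],new_top=[587,-18,176]).items():
    u,v=map(int,proj("scene",X)); print(n,u,v,"now",a[v-3:v+4,u-3:u+4].mean().round(),"before",b[v-3:v+4,u-3:u+4].mean().round())
u,v=map(int,proj("scene",[587,-18,10]));print("col before",b[v-60:v+4:4,u].round());print("col now   ",a[v-60:v+4:4,u].round())
u,v=map(int,proj("scene",[587,-18,130]));print("newcol now",v,a[v-44:v+12:4,u].round());print("newcol bef",b[v-44:v+12:4,u].round())
print("newrow now",a[v-12,u-30:u+31:4].round(), "oldrow")
E
```

```text
time_s: 19.7
eef_pos: [499.0, -50.9, 156.7]
eef_rot: [180.0, -0.0, 19.9]
contact_force: [-0.1, 0.1, -2.2]
finger_gap: 35.6
grip_force: 70.1
time_s: 20.2
eef_pos: [499.0, -50.9, 156.5]
eef_rot: [-180.0, 0.0, 19.9]
contact_force: [-0.4, -0.1, -2.7]
finger_gap: 35.5
grip_force: 70.1
35.54613767299041 [-0.38485601 -0.12816513 -2.67349649] [-0.07873801  0.11872128 -0.03880931]
old_mid 232 257 now 241.0 before 107.0
old_top 231 248 now 190.0 before 134.0
new_low 229 207 now 95.0 before 147.0
new_top 228 189 now 115.0 before 147.0
col before [146. 164. 192. 152.  98. 149. 154. 151. 151. 111. 107. 118. 105. 106.
 108. 106.]
col now    [ 86.  90. 122. 152.  98. 145. 151. 150. 149. 189. 211. 240. 242. 241.
 239. 239.]
newcol now 213 [146. 144. 142. 142.  99. 107. 103.  98. 127.  93.  94.  99. 123. 145.]
newcol bef [147. 145. 146. 148. 147. 147. 148. 149. 145. 146. 147. 149. 148. 147.]
newrow now [144. 145. 145. 145. 109.  89.  98. 140. 114.  88.  90.  96. 142. 145.
 154. 147.] oldrow
```

```bash
python3 -c "
from workcell import job_done
print(job_done())"
```

```text
the job is handed in; nothing more can be done
None
```

The job is handed in at about 20 s, with the bar swung out to its end stop (measured about 1.9 rad) and the tall sleeve held in the tongs about 12 cm above the tray; J6 reaching its limit mid-swing meant gripping the pin a second time, I viewed 11 pictures instead of the allowed 10, and the hand-in gave no verdict.

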